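# Brace the pigment jars in the crate and open the blue one

### The arm

A 6-joint arm with a two-finger parallel gripper is mounted at the origin on the work surface. World frame = base frame: x ahead of the robot, y to its left, z up, the work surface at z = 0. Lengths are in m, angles in rad, forces in N, time in s.
With the tool pointing down it reaches from about 0.25 to 0.775 m from the base axis. Payload 4 kg.
Tool frame: the origin (TCP) lies on the centre line of the jaws, within the pads' length; the fingertips stand 17 mm ahead of it and the grasp point (between the pads) lies 2 mm behind it; z points along the fingers, y is the line along which they close (so a half turn about z gives the same grasp; the last joint's range is limited). The gripper opens to 94 mm and grips with 3 to 60 N. Pads are 16 mm wide; open, the fingers measure 119 mm over their backs; the gripper's body (75 mm by 177 mm) begins 78 mm behind the grasp point.
Start: joints at [-1.419, 0.087, 1.371, -0, 1.684, -0.103], TCP at [0.139, -0.532, 0.223] pointing down, gripper open.
Joint ranges: [-3.1, 3.1], [-0.76, 2.03], [0.27, 2.55], [-1.08, 4.22], [0.17, 2.65], [-2.57, 2.57]. Speed limits (rad/s): [2.79, 2.79, 3.14, 3.14, 3.14, 3.14].

### API

Orientations are given as [roll, pitch, yaw] about the fixed x, y, z axes, in that order (R = Rz(yaw) Ry(pitch) Rx(roll)).
In Python, from bench import robot gives the robot as it stands.
- The arm moves only by the tool servo_tool, never from a script. Its argument "plan" is a list of rows, each a list of 7 numbers: the shift along the tool's x, y, z normalised to -1 to 1, where 1 is 0.1 m, then the turn, a rotation vector about the tool's x, y, z normalised to -1 to 1, where 1 is pi/2 rad, then the finger opening in mm, from 0 to 94. In form: [[x, y, z, ax, ay, az, gripper], ...]. A call has 1 to 12 rows; each row is the pose to reach, as a shift and turn from the pose commanded when the call began, along the tool's axes at that moment; what a row does not reach only later rows make up. A row lasts 1/12 s, in which the tool goes at most 41.7 mm and 7.16 degrees, less where a joint would pass 70% of its speed; a pose out of reach is approached as far as the arm can. A call with a number of a shift or a turn outside -1 to 1 is refused whole. A call with a gripper value outside its range is refused whole. The fingers move at their own pace and stop on an object; the grip force is fixed at half the most. Time passes only in rows, so rows that repeat a pose let the fingers close. It gives the time, the measured TCP pose, the force, the opening and the grip force at its end, in the units of the state.
- robot.get_obs(): the state, without advancing time (a new reading comes with each control period).
- robot.snapshot(name): name is "scene" or "top" or "wrist"; returns the picture (384x512x3 uint8, red, green, blue); there is no depth.
- robot.camera_params(name): a dict with "camera_matrix" (3x3 intrinsics, pixels), "rvec" (rotation vector, rad) and "tvec" (3), from world to camera coordinates, as OpenCV has them; the wrist camera has in their place "tool_from_camera" (4x4, takes a point from camera to tool coordinates, whose origin is the TCP and whose axes are the flange's). Camera axes: x right, y down, z forward; pixel columns grow to the right and rows downward; lengths in m; the calibration is good to about 2 mm. A picture is of the moment at which its call begins: read the wrist's pose just before it. camera_params takes no time and is no camera call.
- robot.close_job(): hands the job in; it is judged then, once.
Trained networks look in the newest picture that a camera, given by its name, has taken for a name from the list of things; names that differ only in an ending like _2 or _b are one class to them, and where a whole thing is asked for, a point or a joint stands for the part that bears it (a point fixed in the world has none). Each returns a list of dicts, best first, with "conf" (0 to 1); they miss things now and then, are a little off and sometimes report something else, mostly with a low value. They report only what shows in the picture. A call takes as long as a camera call. They do not tell look-alikes from the thing itself.
- robot.find_in(thing, camera): "extent" ([centre column, centre row, width, height] in pixels, round what is visible of it).
The state is a dict: "time": time; "joint_positions": joint angles; "qvel": joint speeds; "joint_torque": joint torques, N m; "tool_pos": TCP position; "ee_rot": TCP orientation; "wrist_force": force on the tool from outside, world axes, zero at the start; "wrist_torque": the same for the moment, N m; "width": finger opening in m; "finger_force": force on a finger pad.
Only numpy, scipy, OpenCV 4.12 (cv2) and the standard library are available. Lean on these libraries where they do the work, as an engineer would, in place of code of your own. Each camera call takes 0.05 s, during which the arm holds its last target. There are 200 camera calls.

### The job

In the mould-making workshop, stand the two square pigment jars upright in the two free cells of the wooden crate (the ones with an orange rubber pad on the floor), one jar to a cell in either order, lowering them gently all the way down with their caps still on. Then, with the crate's cell keeping the jar from turning, unscrew the tight blue cap anticlockwise until its threads come free, lift it straight up, and finish while still holding it level in the gripper, its lower edge a centimetre or two above the jar's open mouth, with both jars still fully down in their cells. Leave the tins in the crate and the other things on the bench alone.

Things in the scene. Friction and masses are not known exactly. Their poses are not given: they have to be found in the camera images.
- crate: Fixed wooden crate, 170 (x) x 252 (y) x 45 mm high, 2 x 3 cells of 76 x 76 mm inside. Origin: centre of its underside, on the table; axes along its walls, z up. Floor 5 mm thick, walls and dividers 6 mm; cell centres at x = -41, +41 and y = -82, 0, +82 mm in its frame. Four cells hold short tins; two hold an orange pad and are free.
- pad1: Fixed orange rubber pad, 70 x 70 x 3 mm, lying on the crate's floor in the middle of one of the two free cells. Origin: centre of its underside (5 mm above the table, the jar's foot stands 3 mm higher); axes parallel to the crate's.
- pad2: The second orange pad, in the other free cell; as pad1.
- blue_jar_mid (a point): Blue square jar, paper labels: 70 x 70 mm, 72 mm high, the lowest and the top 6 mm stepped in to 62 mm square, 37 mm round neck above. This point: on its axis, 36 mm above its foot; axes square to its sides, z up. 0.3 to 0.55 kg. Pick it up by its cap from above, in any direction; the screwed-on cap carries it. In a cell it has 3 mm room on each side and can turn about 5 degrees either way.
- blue_jar_mouth (a point): Top of the springy seal in the blue jar's mouth, on its axis, 102 mm above its foot. Three-lug quick thread on the neck: the cap is tight (0.3 to 0.7 N m) all the way until it is free 40 degrees anticlockwise (from above) of home relative to the jar and pops up 1 mm; from 45 to 75 degrees it lifts straight off, at 80 it meets the next lug. Pulling without turning only lifts the jar.
- blue_cap_mid (a point): Centre of the round blue ribbed cap (54 mm diameter, 26 mm high, 40 g, open below, white bar on top), 13 mm below its top; z up. Screwed on, it is 92 mm above the jar's foot, its top at 105 mm and its lower edge 7 mm above the jar's shoulder. As the jar first turns a little in its cell, turn the gripper about 68 degrees. Lifted 23 mm, its lower edge is level with the mouth's seal.
- yellow_jar_mid (a point): Yellow square jar, body as the blue one (70 x 70 x 72 mm, stepped in to 62 mm at foot and top). This point: on its axis, 36 mm above its foot; axes square to its sides, z up. 0.3 to 0.6 kg. Its yellow ribbed cap stays on: 44 mm diameter, from 79 to 105 mm above the foot. Pick it up by the cap from above.
- yellow_cap_mid (a point): Centre of the yellow cap, on the jar's axis, 92 mm above the jar's foot, 13 mm below the cap's top.
- tin_grey: Closed paint tin (grey), 64 mm diameter, 66 mm high, standing in one cell of the crate. Origin: centre of its underside. Leave it there.
- tin_green: Closed paint tin (green), 64 mm diameter, 66 mm high, standing in one cell of the crate. Origin: centre of its underside. Leave it there.
- tin_white: Closed paint tin (white), 64 mm diameter, 66 mm high, standing in one cell of the crate. Origin: centre of its underside. Leave it there.
- tin_red: Closed paint tin (terracotta red), 64 mm diameter, 66 mm high, standing in one cell of the crate. Origin: centre of its underside. Leave it there.
- mix_bowl: Green mixing bowl, 130 mm wide, 60 mm high, standing behind the work area. Leave alone.
- spatula: Spatula with wooden handle lying on the bench. Leave alone.
- mallet: Small hammer with wooden handle lying on the bench. Leave alone.
There are look-alikes about, which are no part of the job. There is more than one size of the part that bears blue_jar_mid; the job needs the smaller.

How it is judged:
On the way, in this order (a step that is already met when the one before it is completed fails the run):
1. both jars stand fully down in the two free cells, one each, the blue cap still screwed on ((((horizontal distance between blue_jar_mid and pad1 below 0.009 m and z of blue_jar_mid in the frame of pad1 between 0.034 and 0.044 m and angle between blue_jar_mid's own z axis and vertical below 0.08 rad) and (horizontal distance between yellow_jar_mid and pad2 below 0.009 m and z of yellow_jar_mid in the frame of pad2 between 0.034 and 0.044 m and angle between yellow_jar_mid's own z axis and vertical below 0.08 rad)) or ((horizontal distance between blue_jar_mid and pad2 below 0.009 m and z of blue_jar_mid in the frame of pad2 between 0.034 and 0.044 m and angle between blue_jar_mid's own z axis and vertical below 0.08 rad) and (horizontal distance between yellow_jar_mid and pad1 below 0.009 m and z of yellow_jar_mid in the frame of pad1 between 0.034 and 0.044 m and angle between yellow_jar_mid's own z axis and vertical below 0.08 rad))) and z of blue_cap_mid in the frame of blue_jar_mid below 0.06 m), for 0.2 s.
2. the blue cap is off, lifted clear of the jar's mouth, the jars still in their cells ((((horizontal distance between blue_jar_mid and pad1 below 0.009 m and z of blue_jar_mid in the frame of pad1 between 0.034 and 0.044 m and angle between blue_jar_mid's own z axis and vertical below 0.08 rad) and (horizontal distance between yellow_jar_mid and pad2 below 0.009 m and z of yellow_jar_mid in the frame of pad2 between 0.034 and 0.044 m and angle between yellow_jar_mid's own z axis and vertical below 0.08 rad)) or ((horizontal distance between blue_jar_mid and pad2 below 0.009 m and z of blue_jar_mid in the frame of pad2 between 0.034 and 0.044 m and angle between blue_jar_mid's own z axis and vertical below 0.08 rad) and (horizontal distance between yellow_jar_mid and pad1 below 0.009 m and z of yellow_jar_mid in the frame of pad1 between 0.034 and 0.044 m and angle between yellow_jar_mid's own z axis and vertical below 0.08 rad))) and z of blue_cap_mid in the frame of blue_jar_mid above 0.08 m and contact force between blue_cap and blue_jar below 0.1 N), for 0.2 s.
At the end, for the whole second after the job is handed in: Jars upright (5 deg), at rest, fully down (5 mm) in the two padded cells, one each; the blue cap held still by the fingers, not touching the jar, its lower edge 1 to 36 mm above the mouth's seal, within 20 mm of the jar's axis and 14 deg of level (all of step 2 and z of blue_cap_mid in the frame of blue_jar_mid below 0.115 m and horizontal distance between blue_cap_mid and blue_jar_mid below 0.02 m and angle between blue_cap_mid's own z axis and vertical below 0.25 rad and contact force between the fingers and blue_cap above 1 N and linear speed of each of blue_cap, blue_jar, yellow_jar below 0.03 m/s); the arm keeps its last pose, push and grip.
It fails at once if a tin in the crate is moved from its cell (distance of any of tin_grey, tin_green, tin_white, tin_red from where it was at the start of the episode above 0.03 m).
It fails at once if the bowl, spatula or mallet is disturbed (distance of any of mix_bowl, spatula, mallet from where it was at the start of the episode above 0.03 m).
It fails at once if a jar is dropped into a cell ((horizontal distance between blue_jar_mid and crate below 0.11 m and height (world z) of blue_jar_mid below 0.075 m and linear speed of blue_jar above 0.5 m/s) or (horizontal distance between yellow_jar_mid and crate below 0.11 m and height (world z) of yellow_jar_mid below 0.075 m and linear speed of yellow_jar above 0.5 m/s)).
It also fails if it takes over 64 s, if anything falls off the work surface, if the arm or the gripper's body presses on something with over 40 N, if the wrist force passes 120 N, or if a joint passes its speed limit or range.

## Working session

There is one attempt and no reset: what is moved stays moved. The work goes in short steps, Python scripts to look and compute and a tool call to move; the robot and the scene stay as the last step left them, time stands still between calls to the robot, and variables do not carry over. Pictures are saved under pics/ and viewed, at most 10 in all, crops included, and the job is handed in when it is done.

Besides the shell and the picture viewer there is one more tool, called after "Emit:" as name(argument=value, ...), one argument or row to a line, values as JSON. servo_tool: Moves the arm, as the interface text tells. Scaled input: -1 to 1 covers 0.1 m each way for a shift and pi/2 rad each way for a turn. Its arguments: {"type":"object","properties":{"plan":{"type":"array","items":{"type":"array","items":{"type":"number"}}}},"required":["plan"]}

```bash
mkdir -p pics
python3 - <<'E'
from bench import robot
import cv2
for c in ("top","scene"):
    im=robot.snapshot(c); cv2.imwrite(f"pics/{c}0.png",im[:,:,::-1]); 
    for t in ["crate","pad1","blue_jar_mid","blue_cap_mid","yellow_jar_mid","yellow_cap_mid"]:
        print(c,t,[(round(d["conf"],2),[round(v) for v in d["extent"]]) for d in robot.find_in(t,c)])
o=robot.get_obs();print(o)
for c in ("top","wrist"):print(robot.camera_params(c))
E
```

```text
top crate [(0.81, [329, 209, 83, 59])]
top pad1 [(0.81, [348, 227, 20, 18]), (0.61, [298, 218, 27, 26])]
top blue_jar_mid [(0.65, [175, 181, 25, 31]), (0.64, [214, 271, 40, 37]), (0.61, [227, 224, 23, 26]), (0.42, [328, 208, 84, 62])]
top blue_cap_mid [(0.56, [227, 221, 17, 20]), (0.49, [227, 224, 24, 21])]
top yellow_jar_mid [(0.85, [173, 183, 28, 32]), (0.19, [236, 142, 38, 35])]
top yellow_cap_mid [(0.57, [174, 182, 25, 28])]
scene crate [(0.81, [215, 185, 84, 51])]
scene pad1 []
scene blue_jar_mid [(0.95, [295, 199, 27, 24]), (0.64, [224, 190, 18, 20]), (0.63, [321, 175, 26, 40])]
scene blue_cap_mid [(0.54, [297, 185, 18, 16])]
scene yellow_jar_mid [(0.55, [326, 232, 27, 39])]
scene yellow_cap_mid [(0.66, [328, 236, 27, 34])]
{'time': 0.7, 'joint_positions': array([-1.41911048e+00,  8.71795299e-02,  1.37066994e+00, -1.07922945e-05,
        1.68356576e+00, -1.03113351e-01]), 'qvel': array([ 0.00100336, -0.00055528,  0.00032801, -0.00092955, -0.00061301,
        0.00209112]), 'joint_torque': array([-2.50548946e-04, -3.39910340e+01, -3.02523816e+01,  7.18116970e-02,
        2.342768
[... 448 characters left out ...]
8],
       [  0.        ,   0.        ,   1.        ]]), 'rvec': array([ 2.11195972, -2.14484166,  0.17314542]), 'tvec': array([0.04010446, 0.54812589, 1.06619817])}
{'camera_matrix': array([[288.32481067,   0.        , 256.86253175],
       [  0.        , 288.32481067, 191.93907796],
       [  0.        ,   0.        ,   1.        ]]), 'tool_from_camera': array([[-1.65274549e-04, -9.59477442e-01, -2.81785398e-01,
         8.16518007e-02],
       [ 9.99999870e-01, -2.26179126e-05, -5.09512386e-04,
         6.85440706e-04],
       [ 4.82492244e-04, -2.81785446e-01,  9.59477321e-01,
        -1.61669366e-01],
       [ 0.00000000e+00,  0.00000000e+00,  0.00000000e+00,
         1.00000000e+00]])}
```

View pics/top0.png

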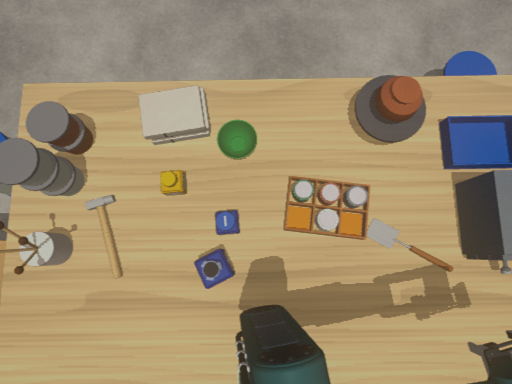

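View pics/scene0.png

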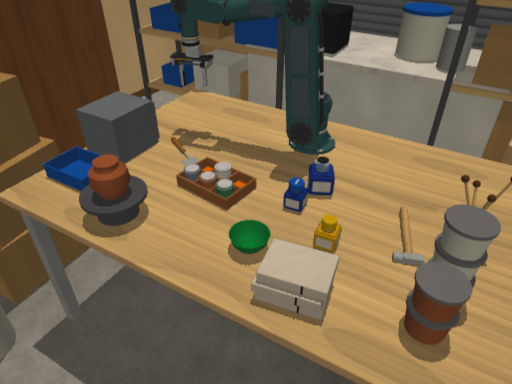

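The top view shows the crate at about (328,208), with orange pads at (299,217) and (351,224). For the blue jar there are two candidates: the small one with a blue cap and white bar at (227,222), and a larger one with a black cap at (213,269). I choose (227,222). The yellow jar is at (173,182) and has no look-alike except the tins. A close crop will check the choice.

```bash
cat > h.py <<'E'
from bench import robot
import cv2, numpy as np
from scipy.spatial.transform import Rotation as R
def cam(name):
    p=robot.camera_params(name);K=p["camera_matrix"]
    if name=="wrist":
        o=robot.get_obs();T=np.eye(4);T[:3,:3]=R.from_euler('xyz',o["ee_rot"]).as_matrix();T[:3,3]=o["tool_pos"]
        M=T@p["tool_from_camera"];return K,M[:3,:3],M[:3,3]
    r=cv2.Rodrigues(p["rvec"])[0];return K,r.T,-r.T@p["tvec"].ravel()
def toworld(c,uv,z):
    K,r,t=c;d=(r@np.linalg.inv(K)@np.c_[np.atleast_2d(uv),np.ones(len(np.atleast_2d(uv)))].T).T
    return t+d*((z-t[2])/d[:,2])[:,None]
def topix(c,P):
    K,r,t=c;q=(np.atleast_2d(P)-t)@r@K.T;return q[:,:2]/q[:,2:]
E
python3 - <<'E'
from h import *
c=cam("top")
im=cv2.imread("pics/top0.png")
cv2.imwrite("pics/top0c.png",cv2.resize(im[120:300,150:390],None,fx=3.3,fy=3.3,interpolation=cv2.INTER_CUBIC))
hsv=cv2.cvtColor(im,cv2.COLOR_BGR2HSV)
for n,uv,z in [("blue cap",(227,221),.105),("yellow cap",(172,180),.105),("crate",(328.5,207.5),.045),("pad",(299,217),.008),("pad",(351,224),.008),
  ("c",(289,177),.045),("c",(370,184),.045),("c",(367,239),.045),("c",(284,234),.045),("bigblue",(211,269),.13),("bowl",(237,139),.06),("mallet",(108,235),.0),("spat",(383,233),0)]:
    print(n,toworld(c,uv,z).round(3))
E
```

```text
blue cap [[0.45  0.128 0.105]]
yellow cap [[0.575 0.293 0.105]]
crate [[ 0.492 -0.18   0.045]]
pad [[ 0.467 -0.092  0.008]]
pad [[ 0.443 -0.256  0.008]]
c [[ 0.591 -0.061  0.045]]
c [[ 0.564 -0.313  0.045]]
c [[ 0.394 -0.293  0.045]]
c [[ 0.413 -0.04   0.045]]
bigblue [[0.315 0.17  0.13 ]]
bowl [[0.713 0.102 0.06 ]]
mallet [[0.42 0.52 0.  ]]
spat [[ 0.413 -0.358  0.   ]]
```

View pics/top0c.png

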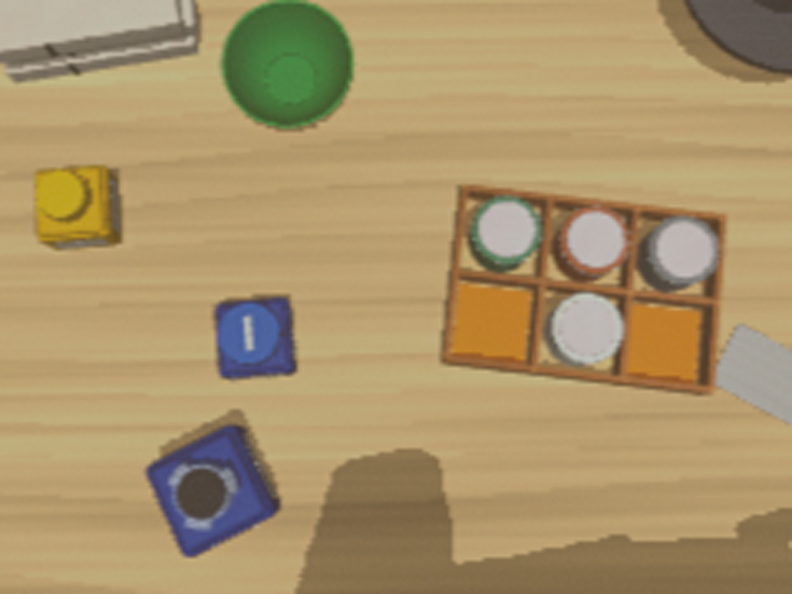

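The crop confirms it: the small blue jar has the ribbed cap with a white bar, while the larger one has an open black neck. The two pads are in the near row, at the +y and -y ends. I'll move over the crate for a close look.

Emit:
servo_tool(
  plan=[
    [0.95,-0.56,0,0,0,0,94],
    [0.95,-0.56,0,0,0,0,94],
    [0.95,-0.56,0,0,0,0,94],
  ],
)

```text
time: 0.95
tool_pos: [0.2179, -0.4523, 0.2225]
ee_rot: [-3.141, -0.001, 0.255]
wrist_force: [0.2, -0.2, -0.5]
width: 0.0938
finger_force: 0.0
```

Emit:
servo_tool(
  plan=[
    [0.95,-0.56,0,0,0,0,94],
    [0.95,-0.56,0,0,0,0,94],
    [0.95,-0.56,0,0,0,0,94],
  ],
)

```text
time: 1.2
tool_pos: [0.2961, -0.3735, 0.2228]
ee_rot: [3.142, -0.001, 0.256]
wrist_force: [0.6, 0.2, -0.4]
width: 0.0939
finger_force: 0.0
```

Emit:
servo_tool(
  plan=[
    [0.95,-0.56,0,0,0,0,94],
    [0.95,-0.56,0,0,0,0,94],
    [0.95,-0.56,0,0,0,0,94],
  ],
)

```text
time: 1.45
tool_pos: [0.374, -0.2952, 0.2228]
ee_rot: [-3.142, -0.001, 0.257]
wrist_force: [0.7, -0.3, 0.4]
width: 0.0942
finger_force: 0.0
```

Emit:
servo_tool(
  plan=[
    [0.95,-0.56,0,0,0,-0.57,94],
    [0.95,-0.56,0,0,0,-0.57,94],
    [0.95,-0.56,0,0,0,-0.57,94],
    [0.95,-0.56,0,0,0,-0.57,94],
    [0.95,-0.56,0,0,0,-0.57,94],
    [0.95,-0.56,0,0,0,-0.57,94],
    [0.95,-0.56,0,0,0,-0.57,94],
    [0.95,-0.56,0,0,0,-0.57,94],
    [0.95,-0.56,0,0,0,-0.57,94],
    [0.95,-0.56,0,0,0,-0.57,94],
  ],
)

```text
time: 2.28
tool_pos: [0.4499, -0.2198, 0.2225]
ee_rot: [3.141, 0.0, 1.147]
wrist_force: [-0.1, -0.0, 0.7]
width: 0.0941
finger_force: 0.0
```

Run:
```python
from h import *
c=cam("wrist"); im=robot.snapshot("wrist")[:,:,::-1].copy(); cv2.imwrite("pics/w1.png",im)
np.save("w1c.npy",np.array([c[0],c[1],np.diag(c[2])]))
hsv=cv2.cvtColor(im,cv2.COLOR_BGR2HSV)
m=cv2.inRange(hsv,(10,190,150),(20,255,255))
n,l,s,ce=cv2.connectedComponentsWithStats(m)
for i in range(1,n):
    if s[i,4]>150:
        P=cv2.findContours((l==i).astype('uint8'),0,1)[0][0].reshape(-1,2)
        W=toworld(c,P,.008)[:,:2].astype('float32')
        print(s[i],toworld(c,ce[i],.008).round(4),cv2.minAreaRect(W*1000))
cx,cy,a=.4905,-.177,-.107
M=R.from_euler('z',a).as_matrix()
P=np.array([[x,y,.045] for x in(-.085,.085) for y in(-.126,.126)])@M.T+[cx,cy,0]
for p in topix(c,P): cv2.drawMarker(im,tuple(int(v) for v in p.round()),(255,0,255),0,8,1)
cv2.imwrite("pics/w1o.png",cv2.resize(im,(800,600),interpolation=cv2.INTER_CUBIC))
```

```text
[ 190   50   68   57 1597] [[ 0.4606 -0.0882  0.008 ]] ((466.155029296875, -90.61924743652344), (66.7187271118164, 67.32344055175781), 82.4622802734375)
```

View pics/w1o.png

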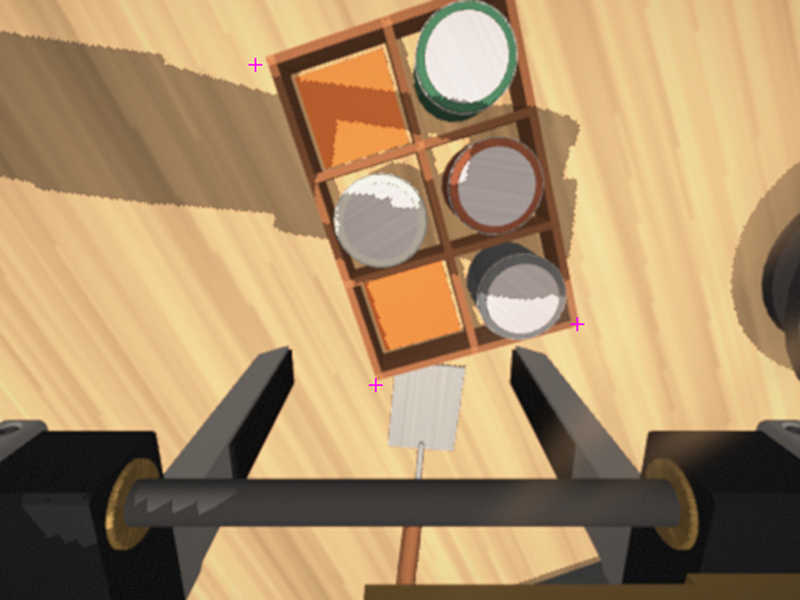

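The wrist view shows the crate's near row with pads at about (355,105) and (415,305) in the enlarged picture. My guessed corners are about 6–10 px off, so I'll fit the pose from the rim points.

```bash
cat > fitc.py <<'E'
from h import *
from scipy.optimize import least_squares
a=np.load("w1c.npy"); c=(a[0],a[1],np.diag(a[2]))
pts=[((-85,126,45),(269,58)),((-85,-126,45),(380,377)),((85,-126,45),(576,322)),((0,41,45),(422,146)),((0,-41,45),(457,254)),((0,123,45),(388,20)),
((-76,-117,8),(388,352)),((-6,-117,8),(464,332)),((-76,117,8),(298,78))]
X=np.array([p[0] for p in pts])/1000; U=np.array([p[1] for p in pts])/1.5625
top=cam("top")
Xt=np.array([(85,126,45),(85,-126,45),(-85,-126,45),(-85,126,45)])/1000
Ut=np.array([(460,185),(726,214),(711,393),(442,362)])/3.3+[150,120]
def W(p,X): return X@R.from_euler('z',p[2]).as_matrix().T+[p[0],p[1],0]
for nm,f in [("w",lambda p:(topix(c,W(p,X))-U)),("t",lambda p:(topix(top,W(p,Xt))-Ut))]:
    r=least_squares(lambda p:f(p).ravel(),[.49,-.18,-.1],loss='soft_l1')
    print(nm,r.x.round(4),"\n",f(r.x).round(1).tolist())
    for y in(.082,-.082):print("pad",W(r.x,np.array([[-.041,y,0]])).round(4))
E
python3 fitc.py
```

```text
w [ 0.4981 -0.1787 -0.1294] 
 [[-0.9, -0.5], [0.1, 2.4], [4.7, 1.7], [0.6, -0.2], [-2.7, 0.2], [0.5, 0.5], [0.3, -0.7], [-0.1, -1.5], [-0.7, -0.3]]
pad [[ 0.468  -0.0921  0.    ]]
pad [[ 0.4468 -0.2547  0.    ]]
t [ 0.4935 -0.176  -0.1315] 
 [[0.1, -0.2], [-0.4, 0.0], [0.5, 0.2], [-0.2, -0.0]]
pad [[ 0.4636 -0.0894  0.    ]]
pad [[ 0.4421 -0.252   0.    ]]
```

Emit:
servo_tool(
  plan=[
    [0.93,-0.22,0,0,0,0,94],
    [0.93,-0.22,0,0,0,0,94],
    [0.93,-0.22,0,0,0,0,94],
  ],
)

```text
time: 2.58
tool_pos: [0.4682, -0.1222, 0.2227]
ee_rot: [-3.141, -0.003, 1.151]
wrist_force: [-0.0, -0.0, -0.6]
width: 0.0938
finger_force: 0.0
```

Emit:
servo_tool(
  plan=[
    [0.93,-0.22,0,0,0,0,94],
    [0.93,-0.22,0,0,0,0,94],
    [0.93,-0.22,0,0,0,0,94],
  ],
)

```text
time: 2.83
tool_pos: [0.486, -0.0279, 0.2227]
ee_rot: [-3.141, -0.002, 1.153]
wrist_force: [-0.0, -0.1, -0.5]
width: 0.0941
finger_force: 0.0
```

Emit:
servo_tool(
  plan=[
    [0.93,-0.22,0,0,0,0,94],
    [0.93,-0.22,0,0,0,0,94],
    [0.93,-0.22,0,0,0,0,94],
  ],
)

```text
time: 3.08
tool_pos: [0.5039, 0.0661, 0.2225]
ee_rot: [-3.141, -0.002, 1.153]
wrist_force: [0.3, -0.8, -0.1]
width: 0.0938
finger_force: 0.0
```

Emit:
servo_tool(
  plan=[
    [0.93,-0.22,0,0,0,0,94],
    [0.93,-0.22,0,0,0,0,94],
    [0.93,-0.22,0,0,0,0,94],
  ],
)

```text
time: 3.33
tool_pos: [0.5218, 0.1597, 0.2221]
ee_rot: [-3.141, -0.002, 1.153]
wrist_force: [-0.6, 0.5, -1.4]
width: 0.0942
finger_force: 0.0
```

Emit:
servo_tool(
  plan=[
    [0.93,-0.22,0,0,0,-0.48,94],
    [0.93,-0.22,0,0,0,-0.48,94],
    [0.93,-0.22,0,0,0,-0.48,94],
    [0.93,-0.22,0,0,0,-0.48,94],
    [0.93,-0.22,0,0,0,-0.48,94],
    [0.93,-0.22,0,0,0,-0.48,94],
    [0.93,-0.22,0,0,0,-0.48,94],
    [0.93,-0.22,0,0,0,-0.48,94],
    [0.93,-0.22,0,0,0,-0.48,94],
  ],
)

```text
time: 4.08
tool_pos: [0.5396, 0.249, 0.2224]
ee_rot: [-3.142, 0.0, 1.9]
wrist_force: [0.0, -0.6, 1.2]
width: 0.0944
finger_force: 0.0
```

Run:
```python
from h import *
c=cam("wrist"); im=robot.snapshot("wrist")[:,:,::-1].copy(); cv2.imwrite("pics/w2.png",im)
np.save("w2c.npy",np.array([c[0],c[1],np.diag(c[2])]))
print(c[1].round(3),c[2])
for t in ["blue_jar_mid","blue_cap_mid","yellow_jar_mid","yellow_cap_mid"]:
    print(t,[(round(d["conf"],2),[round(v) for v in d["extent"]],toworld(c,d["extent"][:2],.1).round(3)) for d in robot.find_in(t,"wrist")])
cv2.imwrite("pics/w2o.png",cv2.resize(im,(800,600),interpolation=cv2.INTER_CUBIC))
```

```text
[[ 0.946  0.311  0.091]
 [ 0.324 -0.908 -0.266]
 [-0.     0.281 -0.96 ]] [0.51258969 0.3260281  0.38407998]
blue_jar_mid [(0.9, [58, 182, 116, 90], array([[0.345, 0.191, 0.1  ]])), (0.67, [339, 316, 74, 84], array([[0.68 , 0.136, 0.1  ]])), (0.62, [168, 237, 64, 69], array([[0.465, 0.168, 0.1  ]]))]
blue_cap_mid [(0.95, [138, 249, 38, 40], array([[0.438, 0.144, 0.1  ]]))]
yellow_jar_mid [(0.9, [309, 148, 77, 73], array([[0.573, 0.306, 0.1  ]]))]
yellow_cap_mid [(0.78, [308, 145, 77, 71], array([[0.572, 0.309, 0.1  ]]))]
```

View pics/w2o.png

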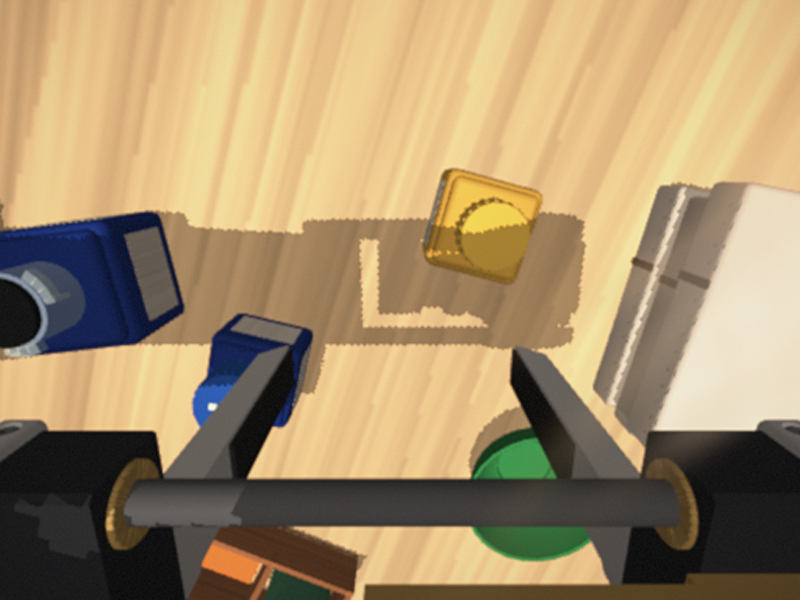

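The yellow jar's cap top centre is at about (497,233) in the enlarged picture. Its shoulder corners are at (448,170), (541,193) and (514,283). The blue jar is partly behind a finger at (212,405).

Run:
```python
from h import *
a=np.load("w2c.npy"); c=(a[0],a[1],np.diag(a[2]))
s=lambda *p:np.array(p)/1.5625
print("cap",toworld(c,s((497,233)),.105))
q=toworld(c,s((448,170),(541,193),(514,283)),.066)[:,:2];print(q)
for i in(0,1):
    d=q[i+1]-q[i];print(np.hypot(*d),np.degrees(np.arctan2(d[1],d[0])))
print((q[0]+q[2])/2)
o=robot.get_obs()
D=toworld(c,s((497,233)),.105)[0]-o["tool_pos"]
print(R.from_euler('xyz',o["ee_rot"]).inv().apply(D))
```

```text
cap [[0.58095469 0.30853896 0.105     ]]
[[0.54283814 0.3348943 ]
 [0.60869679 0.34135357]
 [0.61602137 0.27642335]]
0.06617465415034322 5.601522769595626
0.06534204646347529 -83.56384655351947
[0.57942975 0.30565882]
[0.04231095 0.05850828 0.11751176]
```

Emit:
servo_tool(
  plan=[
    [0.42,0.57,0.5,0,0,0,75],
    [0.42,0.57,0.5,0,0,0,75],
    [0.42,0.57,0.5,0,0,0,75],
    [0.42,0.57,0.5,0,0,0,75],
    [0.42,0.57,0.5,0,0,0,75],
  ],
)

```text
time: 4.75
tool_pos: [0.5793, 0.3077, 0.1723]
ee_rot: [-3.141, 0.001, 1.904]
wrist_force: [0.3, -1.0, 0.2]
width: 0.0752
finger_force: 0.0
```

```bash
cat > cap.py <<'E'
# cap-top position in tool frame: colour mask -> minEnclosingCircle of blob; saves crop
import sys
from h import *
def look(lo,hi,name,z,roi=(200,120,320,330)):
    c=cam("wrist");o=robot.get_obs(); im=robot.snapshot("wrist")[:,:,::-1].copy()
    x0,y0,x1,y1=roi
    cv2.imwrite(f"pics/{name}.png",im)
    cv2.imwrite(f"pics/{name}c.png",cv2.resize(im[y0:y1,x0:x1],None,fx=3,fy=3,interpolation=cv2.INTER_CUBIC))
    np.save(name+"c.npy",np.array([c[0],c[1],np.diag(c[2])]))
    return im,c,o
E
python3 - <<'E'
from cap import *
im,c,o=look(None,None,"w3",.105,(130,90,390,290))
print(o["tool_pos"],o["ee_rot"])
for t in["yellow_cap_mid","yellow_jar_mid"]:
  for d in robot.find_in(t,"wrist"):
    P=toworld(c,d["extent"][:2],.1)[0]; print(t,d["conf"],np.round(d["extent"]),P.round(3),R.from_euler('xyz',o["ee_rot"]).inv().apply(P-o["tool_pos"]).round(3))
E
```

```text
[0.5792663  0.30772812 0.17234403] [-3.14050907e+00  6.71811540e-04  1.90417579e+00]
yellow_cap_mid 0.63 [260. 193.  84.  86.] [0.577 0.32  0.1  ] [0.013 0.002 0.072]
yellow_jar_mid 0.63 [258. 193.  82.  84.] [0.576 0.319 0.1  ] [0.012 0.    0.072]
```

View pics/w3c.png

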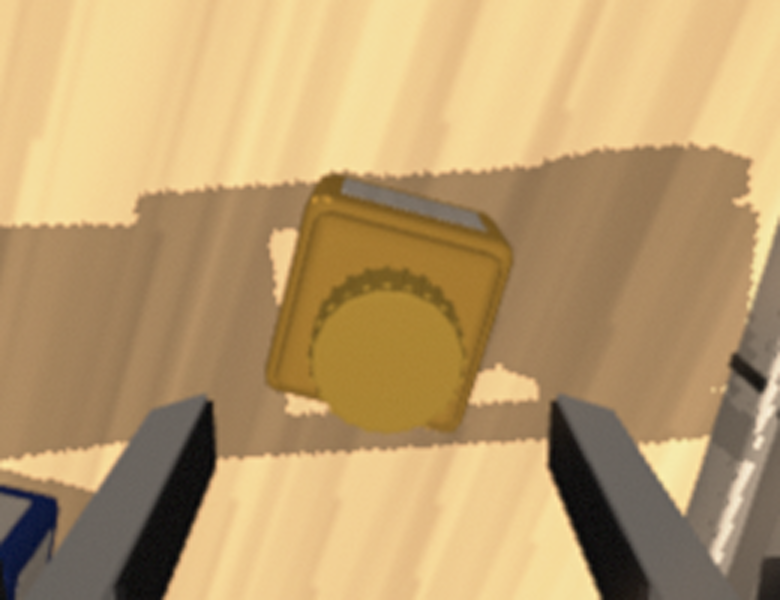

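The cap's top disc is centred at about (389,362) in the crop. The body corners are at (315,195), (510,250), (268,383) and (458,430).

Run:
```python
from h import *
a=np.load("w3c.npy"); c=(a[0],a[1],np.diag(a[2]));o=robot.get_obs()
s=lambda *p:np.array(p)/3+[130,90]
tf=lambda P:R.from_euler('xyz',o["ee_rot"]).inv().apply(P-o["tool_pos"]).round(4)
print(tf(toworld(c,s((389,362)),.105)))
q=toworld(c,s((315,195),(510,250),(458,430),(268,383)),.066)
print(tf(q.mean(0)))
for i in range(4):
    d=q[(i+1)%4]-q[i];print(np.hypot(*d[:2]),np.degrees(np.arctan2(d[1],d[0])))
```

```text
[[-0.0015  0.0007  0.0704]]
[-0.0004  0.0005  0.1094]
0.06384449674268866 3.1980901242753292
0.06380971942531014 -84.41843341871024
0.06563581587499705 -175.8393598050173
0.06486298021580361 93.96805551079422
```

Emit:
servo_tool(
  plan=[
    [-0.01,0,0.3,0,0,0,75],
    [-0.01,0,0.6,0,0,0,75],
    [-0.01,0,0.78,0,0,0,75],
    [-0.01,0,0.78,0,0,0,75],
    [-0.01,0,0.78,0,0,0,75],
    [-0.01,0,0.78,0,0,0,30],
    [-0.01,0,0.78,0,0,0,30],
    [-0.01,0,0.78,0,0,0,30],
    [-0.01,0,0.78,0,0,0,30],
    [-0.01,0,0.78,0,0,0,30],
    [-0.01,0,0.78,0,0,0,30],
    [-0.01,0,0.78,0,0,0,30],
  ],
)

```text
time: 5.9
tool_pos: [0.5804, 0.3073, 0.0954]
ee_rot: [3.14, -0.0, 1.904]
wrist_force: [0.7, -0.2, 3.1]
width: 0.0434
finger_force: 30.0
```

Emit:
servo_tool(
  plan=[
    [0,0,-0.3,0,0,0,30],
    [0,0,-0.6,0,0,0,30],
    [0,0,-0.8,0,0,0,30],
    [0,0,-0.95,0,0,0,30],
    [0,0,-0.95,0,0,0,30],
    [0,0,-0.95,0,0,0,30],
  ],
)

```text
time: 6.4
tool_pos: [0.5798, 0.3071, 0.189]
ee_rot: [-3.141, 0.0, 1.904]
wrist_force: [-0.1, -0.5, -3.6]
width: 0.0436
finger_force: 30.0
```

Emit:
servo_tool(
  plan=[
    [0,0,-0.4,0,0,0,30],
    [-0.4,-0.26,-0.4,0,0,0,30],
    [-0.75,-0.48,-0.4,0,0,0,30],
    [-0.97,-0.62,-0.4,0,0,0,30],
  ],
)

```text
time: 6.73
tool_pos: [0.5515, 0.1929, 0.2267]
ee_rot: [-3.136, 0.001, 1.904]
wrist_force: [0.2, -0.8, -3.4]
width: 0.0434
finger_force: 30.0
```

Emit:
servo_tool(
  plan=[
    [-0.33,-0.21,0,0,0,0,30],
    [-0.66,-0.42,0,0,0,0,30],
    [-0.97,-0.62,0,0,0,0,30],
  ],
)

```text
time: 6.98
tool_pos: [0.5241, 0.0814, 0.2261]
ee_rot: [-3.136, -0.001, 1.904]
wrist_force: [0.3, 0.2, -2.3]
width: 0.0434
finger_force: 30.0
```

Emit:
servo_tool(
  plan=[
    [-0.33,-0.21,0,0,0,0,30],
    [-0.66,-0.42,0,0,0,0,30],
    [-0.97,-0.62,0,0,0,0,30],
  ],
)

```text
time: 7.23
tool_pos: [0.4972, -0.0304, 0.2264]
ee_rot: [-3.137, -0.002, 1.904]
wrist_force: [-0.0, -0.0, -3.0]
width: 0.0435
finger_force: 30.0
```

Emit:
servo_tool(
  plan=[
    [-0.33,-0.21,0,0,0,0,30],
    [-0.66,-0.42,0,0,0,0,30],
    [-0.97,-0.62,0,0,0,0,30],
  ],
)

```text
time: 7.48
tool_pos: [0.4704, -0.1421, 0.2265]
ee_rot: [-3.138, -0.003, 1.904]
wrist_force: [0.4, -0.2, -3.3]
width: 0.0435
finger_force: 30.0
```

Emit:
servo_tool(
  plan=[
    [-0.33,-0.21,0,0,0,0.06,30],
    [-0.66,-0.42,0,0,0,0.13,30],
    [-0.9,-0.56,0,0,0,0.13,30],
    [-0.97,-0.62,0,0,0,0.13,30],
    [-0.97,-0.62,0,0,0,0.13,30],
    [-0.97,-0.62,0,0,0,0.13,30],
  ],
)

```text
time: 7.98
tool_pos: [0.445, -0.2518, 0.2274]
ee_rot: [-3.139, -0.004, 1.699]
wrist_force: [0.7, 0.3, -3.0]
width: 0.0433
finger_force: 30.0
```

Run:
```python
from cap import *
im,c,o=look(0,0,"w4",0,(60,0,512,300))
cv2.imwrite("pics/w4c.png",cv2.resize(im[0:330,70:510],(800,600),interpolation=cv2.INTER_CUBIC))
print(o["tool_pos"],o["ee_rot"],o["width"])
```

```text
[ 0.44495701 -0.25177277  0.22743934] [-3.13929366 -0.00368065  1.69939435] 0.043286684278656194
```

View pics/w4c.png

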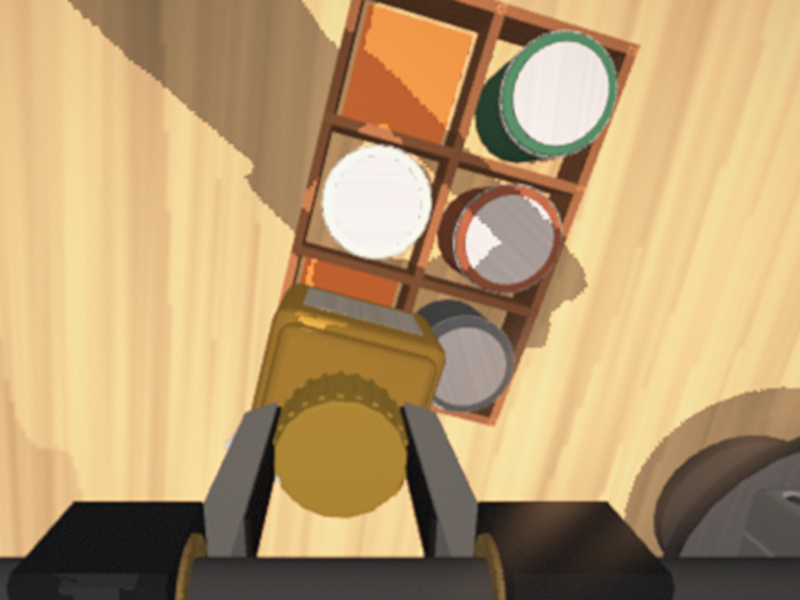

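The jar is held level. The rim corners are visible at (637,47) and (492,422), and the divider crossings at (453,158) and (411,273). I'll refit the crate from these.

Run:
```python
from h import *
from scipy.optimize import least_squares
a=np.load("w4c.npy"); c=(a[0],a[1],np.diag(a[2]));o=robot.get_obs()
s=lambda p:np.array(p)/1.818+[70,0]
pts=[((85,126,45),(637,47)),((85,-126,45),(492,422)),((85,41,45),(584,188)),((85,-41,45),(536,306)),((0,41,45),(453,157)),((0,-41,45),(411,273)),((0,123,45),(502,11)),((-85,41,45),(327,123)),((-85,-41,45),(297,249)),((-76,117,8),(370,5)),((-6,117,8),(474,38))]
X=np.array([p[0] for p in pts])/1000; U=s([p[1] for p in pts])
W=lambda p,X:X@R.from_euler('z',p[2]).as_matrix().T+[p[0],p[1],0]
f=lambda p:topix(c,W(p,X))-U
r=least_squares(lambda p:f(p).ravel(),[.495,-.178,-.13],loss='soft_l1',f_scale=.7)
print(r.x.round(4),f(r.x).round(1).tolist())
for y in(.082,-.082):print("pad",W(r.x,np.array([[-.041,y,0]])).round(4))
q=toworld(c,s([(275,318),(443,355)]),o["tool_pos"][2]-.0284)
d=q[1]-q[0];print("jar yaw",np.degrees(np.arctan2(d[1],d[0])),np.hypot(*d[:2]),"crate",np.degrees(r.x[2]))
print(toworld(c,s((340,459)),o["tool_pos"][2]+.0095)-o["tool_pos"])
```

```text
[ 0.4958 -0.1786 -0.1377] [[1.8, 0.3], [0.7, 3.7], [-0.1, 3.1], [0.3, 5.8], [1.5, -0.6], [2.5, 5.7], [-0.2, -0.7], [-2.4, -3.5], [-3.6, -0.0], [-0.8, -0.3], [-0.7, -0.6]]
pad [[ 0.4664 -0.0917  0.    ]]
pad [[ 0.4439 -0.2542  0.    ]]
jar yaw -5.398877664306664 0.06461209045808525 crate -7.889054147507155
[[-0.00091455 -0.00034252  0.0095    ]]
```

```bash
cat > fit2.py <<'E'
from h import *
from scipy.optimize import least_squares
a=np.load("w4c.npy"); c=(a[0],a[1],np.diag(a[2]));o=robot.get_obs()
s=lambda p:np.array(p)/1.818+[70,0]
pts=[((85,126,45),(637,47)),((85,-126,45),(492,422)),((85,41,45),(584,188)),((85,-41,45),(536,306)),((0,41,45),(453,157)),((0,-41,45),(411,273)),((0,123,45),(502,11)),((-85,41,45),(327,123)),((-85,-41,45),(297,249)),((-76,117,8),(370,5)),((-6,117,8),(474,38))]
X=np.array([p[0] for p in pts])/1000; U=s([p[1] for p in pts])
W=lambda p,X:X@R.from_euler('z',p[2]).as_matrix().T+[p[0],p[1],0]
def run(nm,idx,ext):
    idx=np.array(idx)
    def f(p):
        cc=(c[0],c[1]@R.from_rotvec(np.r_[p[3:5],0]).as_matrix() if ext else c[1],c[2]+[0,0,p[5] if ext else 0])
        return topix(cc,W(p,X[idx]))-U[idx]
    r=least_squares(lambda p:np.r_[f(p).ravel(),p[3:5]*60,p[5]*300],[.495,-.178,-.13,0,0,0])
    print(nm,r.x.round(4),f(r.x).round(1).tolist());print("pad-",W(r.x,np.array([[-.041,-.082,0]])).round(4))
run("all",range(11),0);run("rim",range(9),0);run("all ext",range(11),1)
run("noleft ext",[0,1,2,3,4,5,6,9,10],1)
E
python3 fit2.py
```

```text
all [ 0.4959 -0.1777 -0.1316  0.      0.      0.    ] [[1.7, -1.3], [1.6, 2.9], [0.2, 1.8], [0.9, 4.8], [1.5, -1.5], [3.0, 5.0], [-0.6, -1.8], [-2.5, -3.9], [-3.3, -0.3], [-1.2, -0.9], [-1.0, -1.5]]
pad- [[ 0.4445 -0.2536  0.    ]]
rim [ 0.4956 -0.1775 -0.1293  0.      0.      0.    ] [[1.3, -1.9], [1.7, 2.6], [0.0, 1.4], [0.8, 4.4], [1.2, -1.8], [2.8, 4.8], [-1.1, -2.1], [-2.9, -4.0], [-3.5, -0.3]]
pad- [[ 0.4444 -0.2535  0.    ]]
all ext [ 0.4957 -0.1841 -0.1309 -0.0184 -0.0083  0.0094] [[-0.1, -0.3], [0.9, -1.1], [-1.3, 1.3], [-0.3, 2.7], [1.5, -1.2], [3.4, 3.5], [-1.1, 0.0], [-0.8, -2.8], [-1.0, -1.1], [-0.1, 0.5], [-0.9, -0.8]]
pad- [[ 0.4443 -0.26    0.    ]]
noleft ext [ 0.494  -0.1722 -0.1444  0.0102 -0.0057  0.0079] [[-0.4, -0.2], [-0.1, -0.1], [-1.5, 0.9], [-0.8, 2.6], [1.3, -2.8], [2.5, 2.3], [-0.8, -0.9], [0.5, -0.3], [-0.7, -0.8]]
pad- [[ 0.4417 -0.2475  0.    ]]
```

Emit:
servo_tool(
  plan=[
    [-0.02,0,0.25,0,0,0,30],
    [-0.02,0,0.5,0,0,0,30],
    [-0.02,0,0.7,0,0,0,30],
    [-0.02,0,0.8,0,0,0,30],
    [-0.02,0,0.8,0,0,0,30],
    [-0.02,0,0.8,0,0,0,30],
  ],
)

```text
time: 8.53
tool_pos: [0.4462, -0.2535, 0.1495]
ee_rot: [-3.141, -0.0, 1.702]
wrist_force: [-0.2, -0.2, -2.3]
width: 0.0433
finger_force: 30.0
```

Run:
```python
from cap import *
im,c,o=look(0,0,"w5",0)
cv2.imwrite("pics/w5c.png",cv2.resize(im[60:310,130:430],(720,600),interpolation=cv2.INTER_CUBIC))
print(o["tool_pos"],o["ee_rot"],o["wrist_force"])
```

```text
[ 0.44617243 -0.25354299  0.14952179] [-3.14133583e+00 -4.92998982e-04  1.70179423e+00] [-0.24306044 -0.16599521 -2.30264775]
```

View pics/w5c.png

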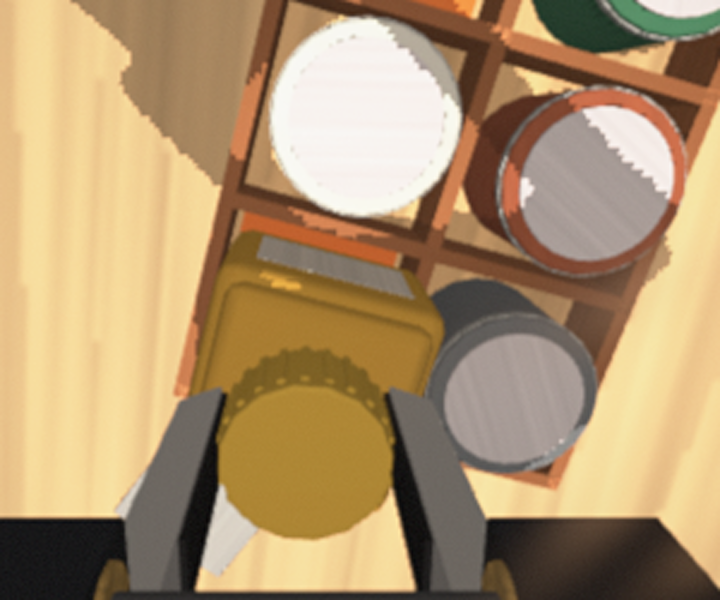

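The jar sits over the cell, parallel to the dividers. I'll lower it gently.

Emit:
servo_tool(
  plan=[
    [0,-0.015,0.05,0,0,0,30],
    [0,-0.015,0.1,0,0,0,30],
    [0,-0.015,0.15,0,0,0,30],
    [0,-0.015,0.2,0,0,0,30],
    [0,-0.015,0.25,0,0,0,30],
    [0,-0.015,0.3,0,0,0,30],
    [0,-0.015,0.3,0,0,0,30],
  ],
)

```text
time: 9.17
tool_pos: [0.4436, -0.2544, 0.1178]
ee_rot: [-3.14, -0.002, 1.7]
wrist_force: [-0.8, 0.8, -3.7]
width: 0.0436
finger_force: 30.0
```

Emit:
servo_tool(
  plan=[
    [0,0,0.03,0,0,0,30],
    [0,0,0.06,0,0,0,30],
    [0,0,0.09,0,0,0,30],
    [0,0,0.12,0,0,0,30],
    [0,0,0.12,0,0,0,30],
  ],
)

```text
time: 9.58
tool_pos: [0.444, -0.2546, 0.1067]
ee_rot: [-3.141, -0.001, 1.7]
wrist_force: [0.6, 0.4, -3.4]
width: 0.0435
finger_force: 30.0
```

Emit:
servo_tool(
  plan=[
    [0,0,0.02,0,0,0,30],
    [0,0,0.04,0,0,0,30],
    [0,0,0.05,0,0,0,30],
    [0,0,0.05,0,0,0,30],
  ],
)

```text
time: 9.92
tool_pos: [0.4446, -0.255, 0.104]
ee_rot: [3.141, 0.001, 1.7]
wrist_force: [-1.3, 1.3, 4.6]
width: 0.0434
finger_force: 30.0
```

Emit:
servo_tool(
  plan=[
    [0,0,0,0,0,0,75],
    [0,0,0,0,0,0,75],
    [0,0,0,0,0,0,75],
    [0,0,0,0,0,0,75],
    [0,0,-0.2,0,0,0,75],
    [0,0,-0.5,0,0,0,75],
    [0,0,-0.8,0,0,0,75],
    [0,0,-1,0,0,0,75],
    [0,0,-1,0,0,0,75],
  ],
)

```text
time: 10.67
tool_pos: [0.4466, -0.2565, 0.2082]
ee_rot: [3.134, 0.007, 1.7]
wrist_force: [0.2, -0.6, 0.3]
width: 0.0751
finger_force: 0.0
```

Emit:
servo_tool(
  plan=[
    [0.97,0.145,0,0,0,0,75],
    [0.97,0.145,0,0,0,0,75],
    [0.97,0.145,0,0,0,0,75],
  ],
)

```text
time: 10.92
tool_pos: [0.4456, -0.1532, 0.2012]
ee_rot: [-3.141, -0.003, 1.702]
wrist_force: [0.3, 0.5, -0.4]
width: 0.0751
finger_force: 0.0
```

Emit:
servo_tool(
  plan=[
    [0.97,0.145,0,0,0,0,85],
    [0.97,0.145,0,0,0,0,85],
    [0.97,0.145,0,0,0,0,85],
  ],
)

```text
time: 11.17
tool_pos: [0.4472, -0.0546, 0.2011]
ee_rot: [-3.14, -0.003, 1.703]
wrist_force: [0.1, -0.4, -0.0]
width: 0.0847
finger_force: 0.0
```

Emit:
servo_tool(
  plan=[
    [0.97,0.145,0,0,0,0,85],
    [0.97,0.145,0,0,0,0,85],
    [0.97,0.145,0,0,0,0,85],
  ],
)

```text
time: 11.42
tool_pos: [0.4491, 0.0435, 0.201]
ee_rot: [-3.14, -0.003, 1.704]
wrist_force: [-0.8, -0.4, 0.5]
width: 0.0849
finger_force: 0.0
```

Emit:
servo_tool(
  plan=[
    [0.97,0.145,0,0,0,0,85],
    [0.97,0.145,0,0,0,0,85],
    [0.97,0.145,0,0,0,0,85],
    [0.97,0.145,0,0,0,0,85],
    [0.97,0.145,0,0,0,0,85],
  ],
)

```text
time: 11.83
tool_pos: [0.4513, 0.1377, 0.201]
ee_rot: [-3.139, 0.001, 1.702]
wrist_force: [-0.1, -0.5, -0.3]
width: 0.0851
finger_force: 0.0
```

Run:
```python
from cap import *
im,c,o=look(0,0,"w6",0)
cv2.imwrite("pics/w6c.png",cv2.resize(im[90:290,130:390],(780,600),interpolation=cv2.INTER_CUBIC))
print(o["tool_pos"],o["ee_rot"],o["wrist_force"])
```

```text
[0.4513055  0.13774771 0.20103844] [-3.13938638e+00  8.91968525e-04  1.70208778e+00] [-0.0876064  -0.50513964 -0.26592   ]
```

View pics/w6c.png

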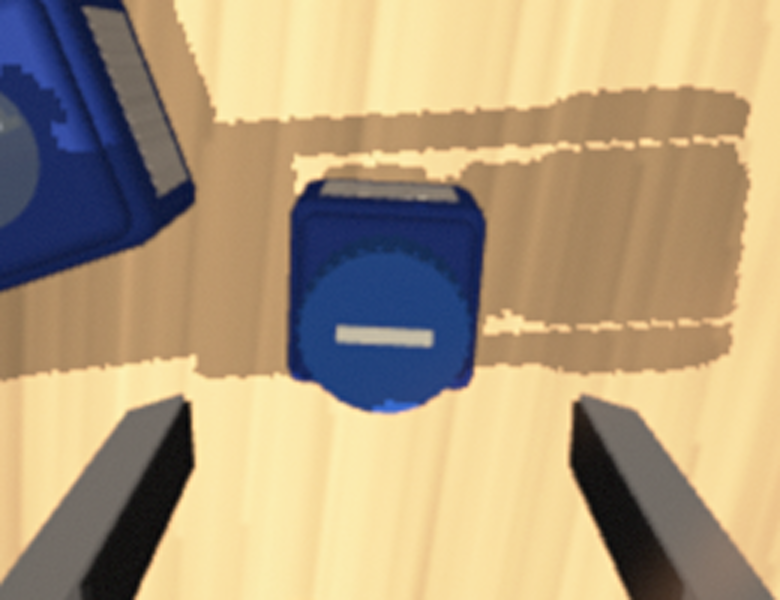

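The blue cap's white bar is centred at (384,337) and the disc at about (384,333). The body corners are at (293,205), (484,215), (473,385) and (290,375). The larger jar's corner is at (192,205).

Run:
```python
from h import *
a=np.load("w6c.npy"); c=(a[0],a[1],np.diag(a[2]));o=robot.get_obs()
s=lambda *p:np.array(p)/3+[130,90]
tf=lambda P:R.from_euler('xyz',o["ee_rot"]).inv().apply(P-o["tool_pos"]).round(4)
print(tf(toworld(c,s((384,334)),.105)))
q=toworld(c,s((293,205),(484,215),(473,385),(290,375)),.066)
print(tf(q.mean(0)))
for i in range(4):
    d=q[(i+1)%4]-q[i];print(np.hypot(*d[:2]),np.degrees(np.arctan2(d[1],d[0])))
for z in(0,.06,.09,.12):print("big",z,tf(toworld(c,s((192,205)),z)))
d=np.diff(toworld(c,s((337,333),(432,339)),.105),axis=0)[0];print("bar",np.degrees(np.arctan2(d[1],d[0])))
```

```text
[[-0.0023  0.0004  0.0963]]
[-0.0014  0.0008  0.1353]
0.0662137473893838 4.5157939919482315
0.06314156117685399 -84.22254314462099
0.0672102040884981 -175.76990895459443
0.06279235432271689 94.87590448808868
big 0 [[ 0.0204 -0.0806  0.2014]]
big 0.06 [[ 0.0306 -0.0673  0.1414]]
big 0.09 [[ 0.0357 -0.0607  0.1114]]
big 0.12 [[ 0.0409 -0.0541  0.0813]]
bar 3.7600261914440725
```

Emit:
servo_tool(
  plan=[
    [-0.018,0.005,0.3,0,0,0,75],
    [-0.018,0.005,0.6,0,0,0,75],
    [-0.018,0.005,0.85,0,0,0,75],
    [-0.018,0.005,1,0,0,0,75],
    [-0.018,0.005,1,0,0,0,75],
  ],
)

```text
time: 12.3
tool_pos: [0.4497, 0.1334, 0.0978]
ee_rot: [-3.133, 0.001, 1.697]
wrist_force: [-0.1, 0.4, -1.0]
width: 0.0754
finger_force: 0.0
```

Emit:
servo_tool(
  plan=[
    [0,0,0.06,0,0,0,75],
    [0,0,0.07,0,0,0,75],
    [0,0,0.07,0,0,0,40],
    [0,0,0.07,0,0,0,40],
    [0,0,0.07,0,0,0,40],
    [0,0,0.07,0,0,0,40],
    [0,0,0.07,0,0,0,40],
    [0,0,0.07,0,0,0,40],
  ],
)

```text
time: 12.97
tool_pos: [0.4528, 0.1357, 0.0964]
ee_rot: [3.141, 0.0, 1.7]
wrist_force: [-2.5, -0.9, 4.6]
width: 0.0529
finger_force: 30.0
```

Emit:
servo_tool(
  plan=[
    [0,0,-0.3,0,0,0,40],
    [0,0,-0.6,0,0,0,40],
    [0,0,-0.85,0,0,0,40],
    [0,0,-1,0,0,0,40],
    [0,0,-1,0,0,0,40],
  ],
)

```text
time: 13.38
tool_pos: [0.4545, 0.1361, 0.1986]
ee_rot: [3.135, -0.0, 1.7]
wrist_force: [1.0, 0.0, -3.8]
width: 0.0527
finger_force: 30.0
```

Emit:
servo_tool(
  plan=[
    [0,0,-0.2,0,0,0,40],
    [-0.3,-0.02,-0.2,0,0,0,40],
    [-0.6,-0.04,-0.2,0,0,0,40],
    [-0.76,-0.057,-0.2,0,0,0,40],
  ],
)

```text
time: 13.72
tool_pos: [0.4561, 0.0573, 0.2129]
ee_rot: [-3.138, 0.002, 1.699]
wrist_force: [0.5, -0.3, -5.5]
width: 0.0526
finger_force: 30.0
```

Emit:
servo_tool(
  plan=[
    [-0.3,-0.02,0,0,0,0,40],
    [-0.6,-0.04,0,0,0,0,40],
    [-0.76,-0.057,0,0,0,0,40],
  ],
)

```text
time: 13.97
tool_pos: [0.4599, -0.0192, 0.2124]
ee_rot: [-3.137, 0.001, 1.698]
wrist_force: [0.1, 1.0, -5.3]
width: 0.0524
finger_force: 30.0
```

Emit:
servo_tool(
  plan=[
    [-0.3,-0.02,0,0,0,0.07,40],
    [-0.6,-0.04,0,0,0,0.137,40],
    [-0.76,-0.057,0,0,0,0.137,40],
    [-0.76,-0.057,0,0,0,0.137,40],
    [-0.76,-0.057,0,0,0,0.137,40],
    [-0.76,-0.057,0,0,0,0.137,40],
  ],
)

```text
time: 14.47
tool_pos: [0.4643, -0.0918, 0.2136]
ee_rot: [-3.139, -0.002, 1.485]
wrist_force: [-1.0, 0.7, -4.3]
width: 0.0529
finger_force: 30.0
```

Emit:
servo_tool(
  plan=[
    [0,0.015,0.2,0,0,0,40],
    [0,0.015,0.4,0,0,0,40],
    [0,0.015,0.55,0,0,0,40],
    [0,0.015,0.65,0,0,0,40],
    [0,0.015,0.65,0,0,0,40],
    [0,0.015,0.65,0,0,0,40],
  ],
)

```text
time: 14.97
tool_pos: [0.4663, -0.0919, 0.15]
ee_rot: [-3.14, -0.0, 1.486]
wrist_force: [0.7, 0.4, -2.7]
width: 0.0526
finger_force: 30.0
```

Emit:
servo_tool(
  plan=[
    [0,0,0.05,0,0,0,40],
    [0,0,0.1,0,0,0,40],
    [0,0,0.15,0,0,0,40],
    [0,0,0.2,0,0,0,40],
    [0,0,0.2,0,0,0,40],
  ],
)

```text
time: 15.38
tool_pos: [0.4658, -0.0926, 0.1292]
ee_rot: [-3.139, -0.0, 1.485]
wrist_force: [0.1, -0.4, -3.8]
width: 0.0528
finger_force: 30.0
```

Emit:
servo_tool(
  plan=[
    [0,0,0.04,0,0,0,40],
    [0,0,0.08,0,0,0,40],
    [0,0,0.12,0,0,0,40],
    [0,0,0.16,0,0,0,40],
    [0,0,0.2,0,0,0,40],
    [0,0,0.22,0,0,0,40],
    [0,0,0.22,0,0,0,40],
  ],
)

```text
time: 15.97
tool_pos: [0.466, -0.0926, 0.1076]
ee_rot: [-3.14, -0.0, 1.485]
wrist_force: [-0.0, 0.3, -4.0]
width: 0.0529
finger_force: 30.0
```

Emit:
servo_tool(
  plan=[
    [0,0,0.015,0,0,0,40],
    [0,0,0.03,0,0,0,40],
    [0,0,0.03,0,0,0,40],
    [0,0,0.03,0,0,0,40],
  ],
)

```text
time: 16.3
tool_pos: [0.4666, -0.0928, 0.1055]
ee_rot: [3.142, 0.0, 1.485]
wrist_force: [0.8, -0.2, -4.8]
width: 0.0529
finger_force: 30.0
```

Emit:
servo_tool(
  plan=[
    [0,0,0.01,0,0,0,40],
    [0,0,0.02,0,0,0,40],
    [0,0,0.02,0,0,0,40],
    [0,0,0.02,0,0,0,40],
  ],
)

```text
time: 16.63
tool_pos: [0.4669, -0.0926, 0.1049]
ee_rot: [3.14, -0.0, 1.485]
wrist_force: [-3.2, 2.2, 4.9]
width: 0.0529
finger_force: 30.0
```

Both jars are down in their cells. Now I'll turn the cap 68° anticlockwise, which is negative about the tool's z.

Emit:
servo_tool(
  plan=[
    [0,0,0,0,0,-0.07,40],
    [0,0,0,0,0,-0.14,40],
    [0,0,0,0,0,-0.21,40],
    [0,0,0,0,0,-0.28,40],
    [0,0,0,0,0,-0.35,40],
    [0,0,0,0,0,-0.42,40],
    [0,0,0,0,0,-0.49,40],
    [0,0,0,0,0,-0.56,40],
    [0,0,0,0,0,-0.63,40],
    [0,0,0,0,0,-0.7,40],
    [0,0,0,0,0,-0.756,40],
    [0,0,0,0,0,-0.756,40],
  ],
)

```text
time: 17.63
tool_pos: [0.468, -0.0923, 0.1061]
ee_rot: [3.139, 0.004, 2.676]
wrist_force: [-2.4, 3.3, 8.1]
width: 0.0527
finger_force: 30.0
```

Run:
```python
from cap import *
im,c,o=look(0,0,"w7",0)
cv2.imwrite("pics/w7c.png",cv2.resize(im[60:310,100:432],(797,600),interpolation=cv2.INTER_CUBIC))
print(o["tool_pos"],o["ee_rot"],o["wrist_force"],o["wrist_torque"])
```

```text
[ 0.46798725 -0.09233441  0.106056  ] [3.13923216 0.00385473 2.67563179] [-2.40896103  3.253782    8.12350808] [0.72733156 0.2442638  0.03793593]
```

View pics/w7c.png

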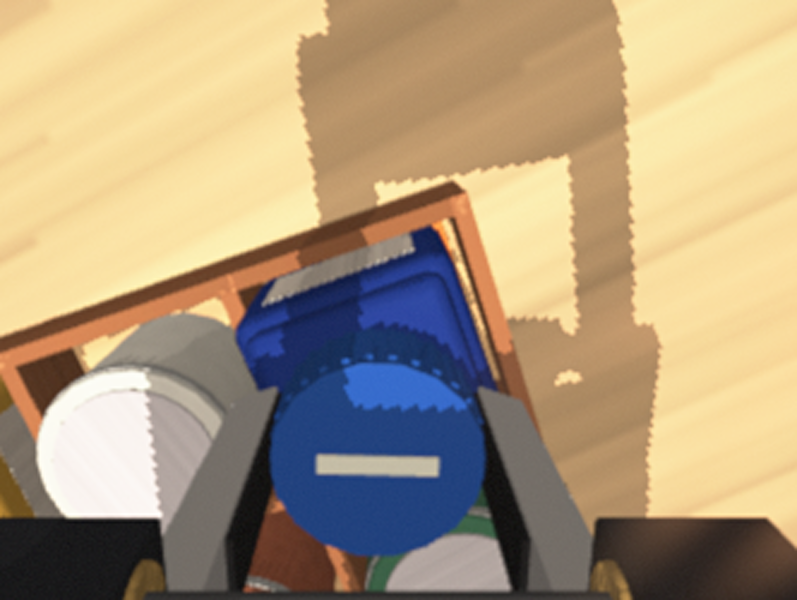

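The cap's bar stayed aligned with the gripper, so the cap turned with it. The jar is still in its cell and the torque has dropped to near zero, so the thread is free. Lifting straight up.

Emit:
servo_tool(
  plan=[
    [0,0,-0.03,0,0,-0.756,40],
    [0,0,-0.03,0,0,0,40],
  ],
)

```text
time: 17.85
tool_pos: [0.4672, -0.0929, 0.1074]
ee_rot: [3.141, 0.002, 2.679]
wrist_force: [-0.5, 2.5, -0.7]
width: 0.0527
finger_force: 30.0
```

That first row carried a stray turn by mistake. The yaw is back at 2.679, and a single row is limited to about 7°, so it stayed within the free range. I'll continue the lift.

Emit:
servo_tool(
  plan=[
    [0,0,-0.04,0,0,0,40],
    [0,0,-0.08,0,0,0,40],
    [0,0,-0.12,0,0,0,40],
    [0,0,-0.16,0,0,0,40],
    [0,0,-0.16,0,0,0,40],
  ],
)

```text
time: 18.27
tool_pos: [0.4672, -0.0933, 0.1239]
ee_rot: [-3.141, 0.003, 2.673]
wrist_force: [0.7, -0.8, -0.2]
width: 0.0529
finger_force: 30.0
```

Emit:
servo_tool(
  plan=[
    [0,0,-0.05,0,0,0,40],
    [0,0,-0.1,0,0,0,40],
    [0,0,-0.15,0,0,0,40],
    [0,0,-0.18,0,0,0,40],
    [0,0,-0.18,0,0,0,40],
    [0,0,-0.18,0,0,0,40],
  ],
)

```text
time: 18.77
tool_pos: [0.4666, -0.0929, 0.1408]
ee_rot: [-3.142, 0.001, 2.672]
wrist_force: [0.4, 0.3, -0.2]
width: 0.0527
finger_force: 30.0
```

Emit:
servo_tool(
  plan=[
    [0,0,0,0,0,0,40],
    [0,0,0,0,0,0,40],
    [0,0,0,0,0,0,40],
    [0,0,0,0,0,0,40],
    [0,0,0,0,0,0,40],
    [0,0,0,0,0,0,40],
  ],
)

```text
time: 19.27
tool_pos: [0.4665, -0.0928, 0.1404]
ee_rot: [-3.141, -0.0, 2.672]
wrist_force: [-0.2, -0.1, -0.3]
width: 0.0526
finger_force: 30.0
```

Run:
```python
from cap import *
im,c,o=look(0,0,"w8",0)
print(o["tool_pos"],o["ee_rot"],o["wrist_force"],o["width"],o["finger_force"])
top=robot.snapshot("top");scene=robot.snapshot("scene")
for cam_ in("wrist","scene","top"):
  for t in["blue_jar_mid","blue_cap_mid","blue_jar_mouth","yellow_jar_mid"]:
    print(cam_,t,[(round(d["conf"],2),[round(v) for v in d["extent"]]) for d in robot.find_in(t,cam_)])
# colour means in a patch: jar body ahead of cap in wrist view, w7 vs w8
h=cv2.cvtColor(im,cv2.COLOR_BGR2HSV);m=cv2.inRange(h,(105,150,30),(125,255,255));print("blue rows",np.bincount(np.nonzero(m)[0]//20),cv2.boundingRect(m))
h7=cv2.cvtColor(cv2.imread("pics/w7.png"),cv2.COLOR_BGR2HSV);m=cv2.inRange(h7,(105,150,30),(125,255,255));print("w7 rows",np.bincount(np.nonzero(m)[0]//20),cv2.boundingRect(m))
```

```text
[ 0.46647827 -0.09275394  0.14036856] [-3.14148725e+00 -8.94087079e-05  2.67230292e+00] [-0.17502977 -0.0638869  -0.3417212 ] 0.052585823101985035 29.997737907578994
wrist blue_jar_mid [(0.93, [258, 187, 94, 69])]
wrist blue_cap_mid [(0.58, [256, 242, 92, 92])]
wrist blue_jar_mouth [(0.9, [259, 186, 95, 75]), (0.15, [488, 285, 48, 36])]
wrist yellow_jar_mid [(0.76, [89, 257, 120, 100])]
scene blue_jar_mid [(0.92, [322, 176, 27, 41]), (0.54, [241, 176, 26, 21]), (0.2, [408, 234, 30, 57])]
scene blue_cap_mid [(0.39, [225, 170, 19, 21])]
scene blue_jar_mouth [(0.76, [237, 176, 24, 20]), (0.72, [321, 176, 29, 39])]
scene yellow_jar_mid [(0.62, [206, 158, 27, 27])]
top blue_jar_mid [(0.81, [213, 268, 39, 38]), (0.53, [302, 226, 17, 8])]
top blue_cap_mid [(0.45, [302, 221, 2, 4])]
top blue_jar_mouth [(0.59, [214, 268, 44, 39]), (0.59, [238, 141, 42, 32])]
top yellow_jar_mid [(0.52, [358, 223, 17, 26])]
blue rows [   0    0    0    0    0    0    0   52  863 1489 1594 1668 1282 1542
  460] (211, 153, 93, 138)
w7 rows [   0    0    0    0    0    0    0   37  588 1733 1963 1693 1287 1552
  472] (199, 155, 105, 137)
```

The wrist force is about 0, so the jar's weight is off the gripper. The jar looks smaller in the wrist view, so it stayed down, and the cap is about 36 mm above its screwed-on height. Handing in.

```bash
python3 -c "
from bench import robot
print(robot.close_job())"
```

```text
the job is handed in; nothing more can be done
None
```

I handed the job in at about 19 s of the 64 s allowed; no verdict came back. Both jars were down in the padded cells, and the blue cap was unscrewed and held level, by my estimate about 13 mm above the blue jar's mouth.

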